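# Open the whey strainer for inspection

## Robot

A 6-joint arm with a two-finger parallel gripper is mounted at the origin on a cart in front of the work surface, level with it; the furniture and walls round the work are solid. World frame = base frame: x ahead of the robot, y to its left, z up, the work surface at z = 0. Lengths are in mm, angles in rad, forces in N, time in s.
With the tool pointing down it reaches from about 400 to 925 mm from the base axis. Payload 12.5 kg.
Tool frame: the origin (TCP) lies midway between the tips of the shut fingers; the grasp point (between the pads) lies 19 mm behind it; z points along the fingers, y is the line along which they close (so a half turn about z gives the same grasp; the last joint's range is limited). The gripper opens to 95 mm and grips with 3 to 60 N. Pads are 20 mm wide; open, the fingers measure 119 mm over their backs; the gripper's body (75 mm by 180 mm) begins 59 mm behind the grasp point.
Start: joints at [1.221, 0.491, 1.559, -0, 1.092, -0.106], TCP at [150.852, 606.54, 214.661] pointing down, gripper open.
Joint ranges: [-3.1, 3.1], [-0.84, 2.19], [0.05, 2.79], [-1.13, 4.28], [0.06, 2.93], [-2.69, 2.69]. Speed limits (rad/s): [2.22, 2.22, 2.79, 3.14, 3.14, 3.14].

## Interface

Orientations are given as [roll, pitch, yaw] about the fixed x, y, z axes, in that order (R = Rz(yaw) Ry(pitch) Rx(roll)).
In Python, from cell import env gives the robot as it stands.
- The arm moves only by the tool arm_command, never from a script. Its argument "targets" is a list of rows, each a list of 5 numbers: the shift along the tool's x, y, z in mm, then the turn about the tool's z in degrees, then the opening, from 0 (shut) to 1 (fully open). In form: [[tx, ty, tz, roll, fingers], ...]. A call has 1 to 5 rows; each row is the pose to reach, as a shift and turn from the pose commanded when the call began, along the tool's axes at that moment; what a row does not reach only later rows make up. A row lasts 1/10 s, in which the tool goes at most 50 mm and 8.59 degrees, less where a joint would pass 70% of its speed; a pose out of reach is approached as far as the arm can. A call with a gripper value outside its range is refused whole. The fingers move at their own pace and stop on an object; the grip force is fixed at half the most. Time passes only in rows, so rows that repeat a pose let the fingers close. It gives the time, the measured TCP pose, the force, the opening and the grip force at its end, in the units of the state.
- env.state(): the state, without advancing time (a new reading comes with each control period).
- env.read_camera(name): name is "side" or "top" or "wrist"; returns a dict with "frame" (420x560x3 uint8, red, green, blue), "vertical_fov" (degrees; the focal length in pixels is half the picture's height over the tangent of half this angle, whatever the lens; pixels are square), "cx", "cy" (the principal point, pixels), "world_from_camera" (4x4, takes a point from camera to world coordinates); the wrist camera has in their place "hand_eye" (4x4, takes a point from camera to tool coordinates, whose origin is the TCP and whose axes are the flange's). Camera axes: x right, y down, z forward; pixel columns grow to the right and rows downward; lengths in mm; the calibration is good to about 2 mm. A picture is of the moment at which its call begins: read the wrist's pose just before it. There is no depth.
- env.job_done(): hands the job in; it is judged then, once.
The state is a dict: "t": time; "joints": joint angles; "qvel": joint speeds; "tau": joint torques, N m; "eef_pos": TCP position; "tcp_rot": TCP orientation; "ft_force": force on the tool from outside, world axes, zero at the start; "moment": the same for the moment, N m; "opening": opening from 0.0 (shut) to 1.0 (fully open); "grip_force": force on a finger pad.
Only numpy, scipy, OpenCV 4.12 (cv2) and the standard library are available. Lean on these libraries where they do the work, as an engineer would, in place of code of your own. Each camera call takes 0.05 s, during which the arm holds its last target. There are 200 camera calls.

## Task

Open the low strainer box so that its screen can be inspected: press the ribbed snap tab in front of the lid all the way in, then push the released lid along its rails, over the tab, until the screen chamber is completely uncovered. Just press and push with the fingertips: the lid must not be lifted or tipped out of its rails, and the things standing and lying beside the box stay where they are.

Things in the scene. Friction and masses are not known exactly. Their poses are not given: they have to be found in the camera images.
- strainer: Fixed low stainless strainer box, 280 x 124 x 57 mm, a pipe stub on each side (to y = +-87 mm, at x = -80 mm). Origin: centre of its underside, on the worktop; x is the way the lid slides off, z up. The screen chamber is open on top from x = -125 to -33 mm, 72 mm wide; beyond it is a flat landing deck at z = 40 mm. Side rails run the whole length.
- end_stop (a point): Middle of the top edge of the low end stop, at x = +132 mm, z = 51 mm of the box, which halts the lid at the far end of the rails (its origin is then at x = +78 mm of the box). A like stop, top at z = 51 mm, closes the rear end at x = -140 to -132 mm. The lips of the side rails are 90 mm apart, their tops at z = 57 mm; they hold the lid's flange down.
- lid: Loose white lid, about 0.25 kg, in the rails on the chamber. Origin: centre of its underside, 45 mm above the box's; axes as the box's. Flange 108 (along x) x 98 x 6 mm under a raised block 90 x 86 mm, top at 22 mm. Shut, its origin is at x = -76.5 mm of the box and the tab, 2 mm ahead, blocks it; from x = +21 mm on its rear edge clears the chamber. Once released, 1 to 3 N slide it.
- lid_push (a point): Middle of the rear face of the lid's raised block, the upright face (86 mm wide, from 6 to 22 mm above the lid's underside) to push on towards +x of the box; 14 mm above the lid's underside. Behind it the flange goes on 9 mm.
- tab (a joint): Travel of the snap tab straight down, m: 0 (to 0.0015) standing out, 0.012 fully in. It stays where it is left; about 4 N move it. At 0.009 its top is level with the underside of the lid, so that the lid can pass over it.
- tab_top (a point): Middle of the top of the snap tab, a white ribbed block 34 mm (along x of the box) x 36 mm, on the landing deck just in front of the lid, centred at x = -3.5 mm, y = 0 of the box. Standing out, its top is 54 mm above the box's underside; fully in, 42 mm.
- cup_2: closed sample cup with a screw lid, 50 mm across, 46 mm high, standing beside the strainer box. Bystander; origin at the centre of its underside.
- weight_2: half-kilogram weight with a knob, 42 mm across, 53 mm high, standing beside the strainer box. Bystander; origin at the centre of its underside.
- clip: bag clip, 20 x 72 x 14 mm, lying beside the strainer box. Bystander; origin at the centre of its underside.
- syringe: dosing syringe, 19 mm thick, 135 mm long, lying beside the strainer box. Bystander; origin at the centre of its underside.
Not all that is in view belongs to the job. Of the things that look like the lid, the larger one is meant.

How it is judged (in metres and radians):
On the way, in this order (a step that is already met when the one before it is completed fails the run):
1. the tab is pressed in while the lid is still shut (value of joint tab above 0.0085 m and x of lid in the frame of strainer below -0.065 m), for 0.1 s.
2. the lid is pushed off the chamber (x of lid in the frame of strainer above 0.021 m), for 0.2 s.
At the end, for the whole second after the job is handed in: The tab is in (more than 8.5 of 12 mm) and the lid lies still and flat (within 0.06 rad, underside 41 to 50 mm above the box's underside) in the rails, its origin at x = +21 to +90 mm of the box, so that its rear edge is past the chamber (x of lid in the frame of strainer between 0.021 and 0.09 m and z of lid in the frame of strainer between 0.041 and 0.05 m and angle between lid's own z axis and vertical below 0.06 rad and value of joint tab above 0.0085 m and linear speed of lid below 0.01 m/s); the robot touches nothing.
It fails at once if the lid is lifted or tipped out of its rails (z of lid in the frame of strainer above 0.055 m or angle between lid's own z axis and vertical above 0.2 rad).
It fails at once if a bystander is moved by more than 30 mm (distance of any of cup_2, weight_2, clip, syringe from where it was at the start of the episode above 0.03 m).
It also fails if it takes over 38 s, if anything falls off the work surface, if the arm or the gripper's body presses on something with over 40 N, if the wrist force passes 120 N, or if a joint passes its speed limit or range.

## Working session

There is one attempt and no reset: what is moved stays moved. The work goes in short steps, Python scripts to look and compute and a tool call to move; the robot and the scene stay as the last step left them, time stands still between calls to the robot, and variables do not carry over. Pictures are saved under pics/ and viewed, at most 10 in all, crops included, and the job is handed in when it is done.

Besides the shell and the picture viewer there is one more tool, called as name(argument=value, ...) on one line, values as JSON. arm_command: Moves the arm, as the interface text tells. Its arguments: {"type":"object","properties":{"targets":{"type":"array","items":{"type":"array","items":{"type":"number"}}}},"required":["targets"]}

```bash
mkdir -p pics; ls; python3 - <<'E'
from cell import env
import cv2,pickle
s=env.state();print(s)
d={}
for n in("top","side","wrist"):
    c=env.read_camera(n);d[n]=c;cv2.imwrite(f"pics/{n}0.png",c["frame"][:,:,::-1])
    print(n,{k:v for k,v in c.items() if k!="frame"})
pickle.dump(d,open("cams.pkl","wb"))
E
```

```text
pics
{'t': 0.0, 'joints': array([ 1.22141513e+00,  4.91571620e-01,  1.55946621e+00,  1.48417374e-05,
        1.09166700e+00, -1.05589848e-01]), 'qvel': array([ 0.00084009,  0.00070812, -0.00061189,  0.00085012,  0.00024008,
       -0.00235512]), 'tau': array([-7.16561262e-04, -6.12638640e+01, -2.58172435e+01,  6.91602845e-02,
        4.82678355e-02, -1.15535231e-04]), 'eef_pos': array([150.74943777, 606.29702146, 214.04847499]), 'tcp_rot': array([-3.14048806e+00, -1.30306143e-04,  2.89779438e+00]), 'ft_force': array([ 0.64138539, -0.54893781,  0.088446  ]), 'moment': array([ 0.03870116,  0.0059095 , -0.00779274]), 'grip_force': 0.0, 'opening': 1.0005884376603762}
top {'vertical_fov': 46.75608080443081, 'cx': 283.6187749161605, 'cy': 212.74037012386685, 'world_from_camera': array([[-1.08922190e-01, -9.69632368e-01,  2.18972664e-01,
         3.85695003e+02],
       [-9.94048932e-01,  1.06609020e-01, -2.23883207e-02,
         2.21089366e+01],
       [-1.63602076e-03, -2.20108128e-01, -9.75474108e-01,
         9.15883116e+02],
       [ 0.00000000e+00,  0.00000000e+00,  0.00000000e+00,
  
[... 229 characters left out ...]
  [-2.55936287e-01, -6.09360749e-01,  7.50450594e-01,
        -6.03325569e+02],
       [-2.27394209e-02, -7.72296758e-01, -6.34854816e-01,
         6.24058814e+02],
       [ 0.00000000e+00,  0.00000000e+00,  0.00000000e+00,
         1.00000000e+00]])}
wrist {'vertical_fov': 59.394227358537854, 'cx': 276.25452277240277, 'cy': 204.82758970202917, 'hand_eye': array([[-3.80192531e-05, -9.67996435e-01, -2.50963941e-01,
         7.11579170e+01],
       [ 9.99999927e-01, -1.31930294e-04,  3.57377252e-04,
         1.14924023e-01],
       [-3.79049652e-04, -2.50963910e-01,  9.67996370e-01,
        -1.68676063e+02],
       [ 0.00000000e+00,  0.00000000e+00,  0.00000000e+00,
         1.00000000e+00]])}
```

View pics/top0.png

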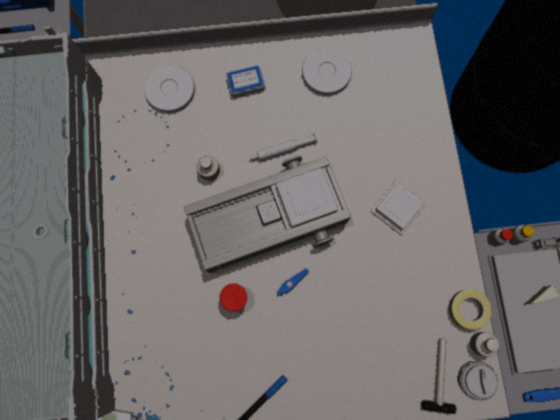

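View pics/side0.png

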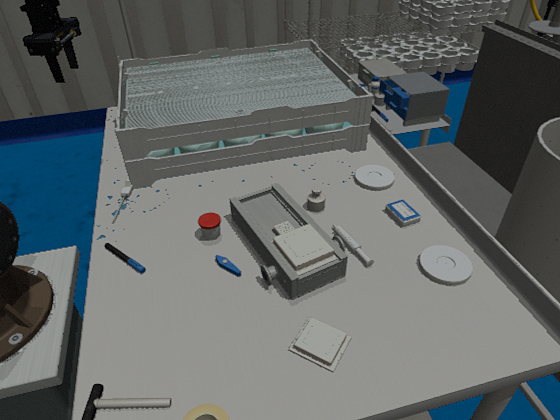

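The top view shows the box with its lid at (307,192), the ribbed tab at (268,211) and the pipe stubs at (293,160) and (322,238). Two things look like the lid: the plate in the rails at (307,192) and a smaller loose one at (399,204). The one in the rails is larger and has the tab in front of it, so it is the one meant. I'll confirm that in an enlarged crop.

```bash
cat > h.py <<'E'
import numpy as np,cv2
def ray(c,uv,W=None):
    W=c["world_from_camera"] if W is None else W
    f=c["frame"].shape[0]/2/np.tan(np.radians(c["vertical_fov"])/2)
    d=np.array([(uv[0]-c["cx"])/f,(uv[1]-c["cy"])/f,1.])
    return W[:3,3],W[:3,:3]@d
def onz(c,uv,z,W=None):
    o,d=ray(c,uv,W); return o+d*(z-o[2])/d[2]
E
python3 - <<'E'
import pickle,cv2
d=pickle.load(open("cams.pkl","rb"))
f=d["top"]["frame"][140:285,175:435,::-1]
cv2.imwrite("pics/crop1.png",cv2.resize(f,None,fx=3,fy=3,interpolation=cv2.INTER_CUBIC))
E
```

```text
(no output)
```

View pics/crop1.png

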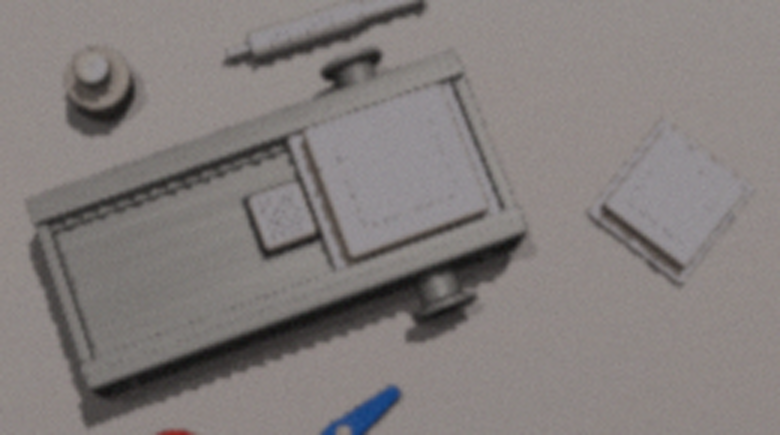

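The crop confirms it: the lid block in the rails has top corners (305,137), (447,85), (490,210), (352,257) in crop pixels. The tab is at about (284,217), and the loose plate at (675,200) is smaller and not in the rails.

```bash
python3 - <<'E'
import pickle,numpy as np
from h import *
c=pickle.load(open("cams.pkl","rb"))["top"]
P=lambda l,z:np.array([onz(c,(175+(u+.5)/3-.5,140+(v+.5)/3-.5),z) for u,v in l])
box=P([(28,203),(455,54),(525,230),(92,390)],57)
lid=P([(305,137),(447,85),(490,210),(352,257)],67)
tab=P([(248,193),(298,181),(320,238),(268,253)],54)
for n,a in(("box",box),("lid",lid),("tab",tab)):
    d=(a[0]+a[3]-a[1]-a[2])/2
    print(n,a.mean(0).round(1),"len",np.linalg.norm(d).round(1),"wid",np.linalg.norm((a[0]+a[1]-a[2]-a[3])/2).round(1),"yaw",np.degrees(np.arctan2(d[1],d[0])).round(2))
    print(a.round(0).tolist())
x=np.array([np.cos,np.sin]);
E
```

```text
box [583.1  32.2  57. ] len 276.2 wid 119.8 yaw 103.99
[[608.0, 181.0, 57.0], [674.0, -88.0, 57.0], [559.0, -116.0, 57.0], [491.0, 151.0, 57.0]]
lid [600.7 -43.4  67. ] len 90.0 wid 80.5 yaw 103.73
[[628.0, 10.0, 67.0], [652.0, -79.0, 67.0], [571.0, -95.0, 67.0], [552.0, -10.0, 67.0]]
tab [584.   28.3  54. ] len 32.0 wid 38.6 yaw 98.93
[[601.0, 48.0, 54.0], [605.0, 17.0, 54.0], [568.0, 8.0, 54.0], [562.0, 40.0, 54.0]]
```

arm_command(targets=[[-37,-30,0,0,0],[-74,-60,0,0,0],[-111,-90,0,0,0],[-148,-121,0,0,0],[-185,-151,0,0,0]])

```text
t: 0.65
eef_pos: [294.6, 413.7, 214.6]
tcp_rot: [-3.142, -0.0, 2.898]
ft_force: [0.3, 0.2, -0.5]
opening: 0.637
grip_force: 0.0
```

arm_command(targets=[[-37,-30,0,0,0],[-74,-60,0,0,0],[-111,-90,0,0,0],[-148,-121,0,0,0],[-185,-151,0,0,0]])

```text
t: 1.15
eef_pos: [437.8, 222.4, 214.7]
tcp_rot: [3.141, 0.0, 2.898]
ft_force: [0.3, 1.0, -1.2]
opening: 0.219
grip_force: 0.0
```

arm_command(targets=[[-37,-30,0,-7,0],[-74,-60,0,-14,0],[-111,-90,0,-21,0],[-148,-121,0,-28,0],[-148,-121,0,-28,0]])

```text
t: 1.65
eef_pos: [554.0, 66.9, 214.1]
tcp_rot: [-3.141, 0.0, -2.896]
ft_force: [-0.7, -0.2, -0.3]
opening: 0.003
grip_force: 0.0
```

```bash
python3 - <<'E'
from cell import env
import cv2,pickle,numpy as np
s=env.state();c=env.read_camera("wrist");pickle.dump((s,c),open("w1.pkl","wb"))
print(s["eef_pos"],s["tcp_rot"])
cv2.imwrite("pics/w1.png",c["frame"][:,:,::-1])
E
```

```text
[554.01474334  66.91954517 214.09447379] [-3.14089180e+00  4.78177402e-04 -2.89551735e+00]
```

View pics/w1.png

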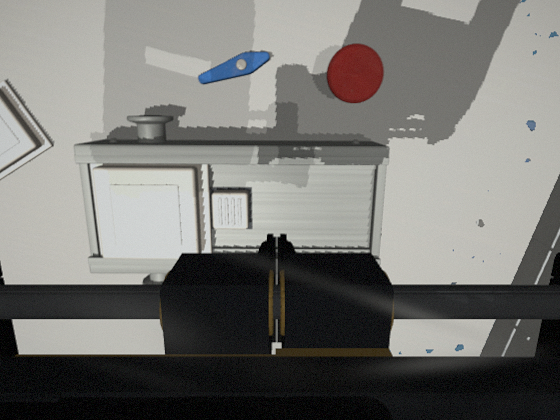

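The wrist view shows the lid block at about (145,212), the tab top from (213,187) to (250,230), and the box's top corners near (76,143) and (388,146).

```bash
python3 - <<'E'
import pickle,numpy as np
from scipy.spatial.transform import Rotation as R
from h import *
s,c=pickle.load(open("w1.pkl","rb"))
T=np.eye(4);T[:3,:3]=R.from_euler("xyz",s["tcp_rot"]).as_matrix();T[:3,3]=s["eef_pos"];W=T@c["hand_eye"]
g=lambda uv,z:onz(c,uv,z,W)
t=np.array([g(p,54) for p in[(213,187),(250,187),(250,229),(213,230)]])
print("tab",t.mean(0),np.linalg.norm(t[1]-t[0]),np.linalg.norm(t[3]-t[0]))
a,b=g((76,145),57),g((388,145.5),57);d=b-a
print("rail",a,b,np.linalg.norm(d),np.degrees(np.arctan2(d[1],d[0])))
l=np.array([g(p,67) for p in[(95,168),(197,168),(197,253),(101,257)]]);print("lid",l.mean(0),np.linalg.norm(l[1]-l[0]))
M=T[:3,:3]
for n,p in(("tab",t.mean(0)),("lid",l.mean(0))):print(n,"tool-frame",M.T@(p-s["eef_pos"]))
for p in[(95,168),(197,168),(197,253),(101,257)]:print(M.T@(g(p,67)-s["eef_pos"]))
print(M.T@(a-s["eef_pos"]),M.T@(b-s["eef_pos"]))
E
```

```text
tab [581.39223664  31.59331598  54.        ] 33.71282987364842 41.249623585120226
rail [ 557.30225888 -112.91956119   57.        ] [491.03987883 152.6459041   57.        ] 273.7073608176453 104.010048661443
lid [599.68360541 -39.42884441  67.        ] 88.12821946604014
tab tool-frame [-17.8707691  -40.81898149 160.1316849 ]
lid tool-frame [ -18.31638988 -114.16652518  147.18329911]
[  21.92856956 -155.9935187   147.19336943]
[ 21.93590791 -67.86532118 147.13160105]
[-56.58429714 -72.11954831 147.17212924]
[ -60.54573986 -160.68771252  147.23609673]
[  40.69532634 -175.11233007  157.19779866] [ 40.2700329   98.59463326 157.0061738 ]
```

arm_command(targets=[[-10,-20,30,0,0],[-20,-41,60,0,0],[-20,-41,100,0,0],[-20,-41,135,0,0],[-20,-41,145,0,0]])

```text
t: 2.2
eef_pos: [578.6, 37.1, 66.6]
tcp_rot: [3.14, -0.005, -2.897]
ft_force: [-0.5, 0.1, 0.0]
opening: 0.008
grip_force: 0.0
```

arm_command(targets=[[0,0,4,0,0],[0,0,8,0,0],[0,0,12,0,0],[0,0,14,0,0],[0,0,16,0,0]])

```text
t: 2.7
eef_pos: [581.1, 36.1, 54.2]
tcp_rot: [-3.141, 0.001, -2.897]
ft_force: [0.2, 0.5, 0.1]
opening: 0.005
grip_force: 0.0
```

arm_command(targets=[[-1,-4,-5,0,0],[-1,-4,0,0,0],[-1,-4,4,0,0],[-1,-4,7,0,0],[-1,-4,10,0,0]])

```text
t: 3.2
eef_pos: [583.3, 32.2, 43.6]
tcp_rot: [-3.141, 0.001, -2.897]
ft_force: [1.9, -1.5, 3.7]
opening: 0.008
grip_force: 2.0
```

arm_command(targets=[[0,0,2,0,0],[0,0,3,0,0],[0,0,3,0,0]])

```text
t: 3.5
eef_pos: [583.2, 32.4, 42.1]
tcp_rot: [-3.141, 0.002, -2.897]
ft_force: [-2.5, -3.0, 21.0]
opening: 0.005
grip_force: 10.5
```

arm_command(targets=[[0,0,-30,0,0],[0,-10,-50,0,0],[0,-50,-50,0,0],[0,-95,-50,0,0],[0,-146,-50,0,0]])

```text
t: 4.0
eef_pos: [617.4, -108.7, 90.3]
tcp_rot: [3.14, -0.001, -2.895]
ft_force: [0.9, 1.9, -0.0]
opening: 0.005
grip_force: 0.0
```

arm_command(targets=[[0,0,0,0,0],[0,0,0,0,0]])

```text
t: 4.2
eef_pos: [617.1, -108.8, 89.7]
tcp_rot: [3.14, -0.002, -2.899]
ft_force: [-0.8, -0.5, 0.3]
opening: 0.003
grip_force: 0.0
```

```bash
python3 - <<'E'
from cell import env
import cv2,pickle
c=env.read_camera("side");cv2.imwrite("pics/s2.png",cv2.resize(c["frame"][150:320,180:400,::-1],None,fx=3,fy=3))
print(env.state()["eef_pos"])
E
```

```text
[ 617.04146587 -107.79839041   89.85160303]
```

View pics/s2.png

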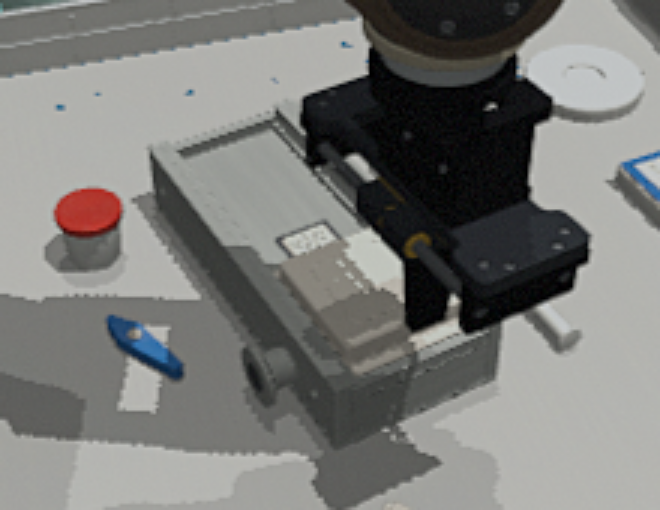

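The side crop shows the tab down at (305,240), the lid still shut, and the fingertips behind the lid block at (425,325). Next I'll lower behind the block and push.

arm_command(targets=[[0,0,18,0,0],[0,0,30,0,0],[0,0,34,0,0],[0,0,34,0,0]])

```text
t: 4.65
eef_pos: [617.5, -107.4, 55.9]
tcp_rot: [3.141, -0.001, -2.896]
ft_force: [-0.6, 0.4, 1.4]
opening: 0.006
grip_force: 0.0
```

arm_command(targets=[[0,5,0,0,0],[0,10,0,0,0],[0,15,0,0,0],[0,20,0,0,0],[0,25,0,0,0]])

```text
t: 5.15
eef_pos: [612.0, -83.8, 57.0]
tcp_rot: [-3.141, 0.001, -2.897]
ft_force: [1.0, -2.9, 1.8]
opening: 0.003
grip_force: 1.6
```

arm_command(targets=[[0,7,0,0,0],[0,15,0,0,0],[0,23,0,0,0],[0,31,0,0,0],[0,38,0,0,0]])

```text
t: 5.65
eef_pos: [602.6, -46.5, 56.9]
tcp_rot: [-3.141, 0.001, -2.896]
ft_force: [1.3, -4.9, 3.5]
opening: 0.004
grip_force: 3.5
```

arm_command(targets=[[0,8,0,0,0],[0,16,0,0,0],[0,24,0,0,0],[0,32,0,0,0],[0,40,0,0,0]])

```text
t: 6.15
eef_pos: [592.9, -7.8, 56.9]
tcp_rot: [-3.141, 0.001, -2.897]
ft_force: [1.5, -4.5, 3.5]
opening: 0.004
grip_force: 3.6
```

arm_command(targets=[[0,8,0,0,0],[0,16,0,0,0],[0,24,0,0,0],[0,30,0,0,0],[0,34,0,0,0]])

```text
t: 6.65
eef_pos: [584.6, 25.3, 56.8]
tcp_rot: [-3.141, 0.0, -2.896]
ft_force: [2.1, -5.2, 5.3]
opening: 0.004
grip_force: 3.7
```

arm_command(targets=[[0,2,0,0,0],[0,2,0,0,0],[0,-6,0,0,0],[0,-10,-30,0,0],[0,-10,-60,0,0]])

```text
t: 7.15
eef_pos: [586.2, 14.5, 116.1]
tcp_rot: [3.14, -0.003, -2.897]
ft_force: [0.4, -0.4, -0.2]
opening: 0.01
grip_force: 0.0
```

```bash
python3 - <<'E'
from cell import env
import cv2,pickle
c=env.read_camera("top");pickle.dump(c,open("t3.pkl","wb"));a=cv2.resize(c["frame"][140:285,175:375,::-1],None,fx=3,fy=3,interpolation=cv2.INTER_CUBIC)
cv2.imwrite("pics/t3.png",a)
c=env.read_camera("side");cv2.imwrite("pics/s3.png",cv2.resize(c["frame"][150:320,180:400,::-1],None,fx=3,fy=3))
E
```

```text
(no output)
```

View pics/s3.png

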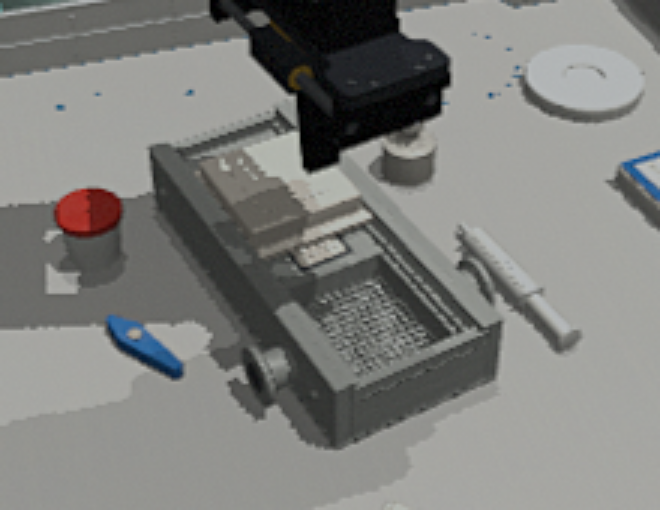

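The side crop shows the chamber fully open at (375,320) and the lid flat in the rails at (280,190). The tab is down at (318,250), and its rear half shows behind the lid edge, which puts the lid at about x = +50 mm. The bystanders haven't moved and the gripper is clear.

```bash
python3 -c "
from cell import env
print(env.job_done())"
```

```text
the job is handed in; nothing more can be done
None
```

The job is handed in, with no verdict returned: the tab is pressed fully in, the lid is pushed to about x = +50 mm and lies flat in its rails, and the screen chamber is uncovered with the bystanders where they were.

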